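# Prove the shuttle limit switch of a bending press

## Robot

A 6-joint arm with a two-finger parallel gripper is mounted at the origin on the work surface; the furniture and walls round the work are solid. World frame = base frame: x ahead of the robot, y to its left, z up, the work surface at z = 0. Lengths are in m, angles in rad, forces in N, time in s.
With the tool pointing down it reaches from about 0.25 to 0.8 m from the base axis. Payload 8.5 kg.
Tool frame: the origin (TCP) lies at the very end of the fingers, on their centre line; the grasp point (between the pads) lies 19 mm behind it; z points along the fingers, y is the line along which they close (so a half turn about z gives the same grasp; the last joint's range is limited). The gripper opens to 85 mm and grips with 20 to 120 N. Pads are 22 mm wide; open, the fingers measure 114 mm over their backs; the gripper's body (76 mm by 85 mm) begins 54 mm behind the grasp point. The pads swing forward as they close: fully open they stand 13 mm farther back than shut.
Start: joints at [1.173, 0.238, -0.013, 1.319, 0, 1.571], TCP at [0.203, 0.484, 0.231] pointing down, gripper open.
Joint ranges: [-2.66, 2.66], [-1.03, 1.9], [-1.14, 1.46], [-1.82, 2.27], [-1.45, 1.34], [-3.14, 3.14]. Speed limits (rad/s): [2.22, 2.22, 2.79, 3.14, 3.14, 3.14].

## Interface

Orientations are given as a unit quaternion [w, x, y, z].
In Python, from station import status, imaging, hand_in, cut_out, pinpoint gives the robot as it stands.
- The arm moves only by the tool drive_tool, never from a script. Its arguments are lists of equal length, an entry for each row: "linear": the shift along the world's x, y, z in cm, a list of three; "turn": the turn, a rotation vector about the world's x, y, z in degrees, a list of three; "gripper": the finger opening in cm, from 0 to 8.54. In form: {"linear": [[dx, dy, dz], ...], "turn": [[wx, wy, wz], ...], "gripper": [gripper, ...]}. A call has 1 to 8 rows; each row is the pose to reach, as a shift and turn from the pose commanded when the call began; what a row does not reach only later rows make up. A row lasts 1/10 s, in which the tool goes at most 50 mm and 8.59 degrees, less where a joint would pass 70% of its speed; a pose out of reach is approached as far as the arm can. A call with a gripper value outside its range is refused whole. The fingers move at their own pace and stop on an object; "squeeze" is the grip in N (left out, the last holds). Time passes only in rows, so rows that repeat a pose let the fingers close. It gives the time, the measured TCP pose, the force, the opening and the grip force at its end, in the units of the state.
- status.get_state(): the state, without advancing time (a new reading comes with each control period).
- imaging.get_image(name): name is "side" or "top"; returns a dict with "img" (384x512x3 uint8, red, green, blue), "fov_y" (degrees; the focal length in pixels is half the picture's height over the tangent of half this angle, whatever the lens; pixels are square), "cx", "cy" (the principal point, pixels), "origin" and "orientation" of the camera in the world. Camera axes: x right, y down, z forward; pixel columns grow to the right and rows downward; lengths in m; the calibration is good to about 2 mm. A picture is of the moment at which its call begins. There is no depth.
- hand_in(): hands the job in; it is judged then, once.
Trained networks look in the newest picture that a camera, given by its name, has taken for a name from the list of things; names that differ only in an ending like _2 or _b are one class to them, and where a whole thing is asked for, a point or a joint stands for the part that bears it (a point fixed in the world has none). Each returns a list of dicts, best first, with "score" (0 to 1); they miss things now and then, are a little off and sometimes report something else, mostly with a low value. They report only what shows in the picture. A call takes as long as a camera call.
- cut_out(target, camera): "region" (384x512 bool, what is visible of it) and "extent" ([left, top, right, bottom] in pixels, round what is visible of it).
- pinpoint(target, camera): "at" ([column, row] in pixels: a listed point, or the origin of a listed thing).
The state is a dict: "time_s": time; "joints": joint angles; "qd": joint speeds; "tau": joint torques, N m; "ee_pos": TCP position; "tcp_rot": TCP orientation; "ft_force": force on the tool from outside, world axes, zero at the start; "ft_torque": the same for the moment, N m; "grip_width": finger opening in m; "grip_force": force on a finger pad.
Only numpy, scipy, OpenCV 4.12 (cv2) and the standard library are available. Lean on these libraries where they do the work, as an engineer would, in place of code of your own. Each camera call takes 0.05 s, during which the arm holds its last target. There are 200 camera calls.

## Task

Prove the limit switch of the bending press. First push the switch's red roller over towards the press's open front until the switch trips, without forcing the arm to its stop, and let it spring back upright while the shuttle is still home; then catch the eye of the jig shuttle under the front ledge with the pull hook, draw the shuttle out until its yellow dog holds the roller arm tripped, and lay the hook flat on the black tool mat again. Do not touch the shuttle with the gripper, and leave the other things where they are.

Things in the scene. Friction and masses are not known exactly. Their poses are not given: they have to be found in the camera images.
- press: Fixed bench press on an aluminium base (x -130 to 140, y +-75, 12 mm thick), with a blue top plate on four columns (18 mm, at x 40 and 122, y +-64) and an upright air cylinder to z 179 mm. Origin on the table near mid-base. -x: open front, where the shuttle comes out; the switch is on the -y side. Guide rails at y +-42 to +-59, top z 34 mm. Open at the sides under the top plate.
- ledge (a point): Middle of the lower front edge of the press's top plate, the ledge (yellow lip), at (-57, 0, 82) mm in the press's frame. The plate runs back from here: underside z 85, top z 100 mm, y +-75 mm; cap screws 6 mm above it.
- shuttle: Sliding steel shuttle of the press, carrying a bending jig with pins (to z 68 mm). Its frame coincides with the press's when home and moves along the press's -x. Front plate at x 6 to 14, y +-42, z 22 to 67 mm; from it a bracket at z 67 to 72 mm leads to the yellow trip dog beyond the -y edge.
- dog (a point): Leading lower corner of the yellow trip dog, at (-16, -92, 94) mm in the shuttle's frame. The dog is 15 mm wide, top z 100; its underside slopes down to z 77 at x 6, is level to x 26 and rises to z 94 at x 46 mm. Sliding over the roller it leans the arm over, to 0.8 rad under the level part; drawn past it, the arm springs back up.
- shuttle_travel (a joint): Travel of the shuttle out of the press, m: 0 fully home, 0.165 end stop; starts within 0.008 of home. Sliding friction about 2.5 N; it stays where it is left. The dog's level part reaches the roller at a travel of about 0.035 m minus the switch's x in the press's frame (so 0.107 to 0.130 m) and leaves it 0.020 m further on.
- eye (a point): Centre of the shuttle's steel eye, an upright ring with its hole along the press's y, at (-16, 0, 52) mm in the shuttle's frame, 52 mm above the table. Hole 26 mm, outside 40 mm, bar 7 mm thick. With the shuttle home it is hidden under the ledge, about 40 mm behind the yellow lip.
- limit_switch: Fixed roller lever switch on the press's -y side: grey housing with green head, 34 x 28 mm, to z 56 mm. Origin on the table under the arm's pivot; axes parallel to the press's. Its place along the press varies (x -95 to -72, y -118 mm in the press's frame).
- roller_center (a point): Centre of the red roller (18 mm diameter, 9 mm wide, axis along the switch's y), at the end of the arm 40 mm from its pivot. Pivot z 40 mm, so upright the roller is at z 80 mm. It lies 27 mm from the switch's origin towards +y. Open above; on its +x side at least 35 mm are free before the dog.
- tool_mat: Fixed black rubber mat, 210 x 130 x 3 mm, x along its length, origin under its centre. Hook and brush lie on it side by side along x (origins at x -25, y +-32 mm); which one is on which side varies.
- pull_hook: Pull hook, 171 mm long, about 0.12 kg, lying flat. Square blue handle with black bands, 70 x 22 x 22 mm; origin under the handle's centre. A steel rod of 8.4 mm leaves it along +x at mid height (11 mm) to x 132 mm and is bent there sideways to +y, ending 33 mm from the rod's centre line.
- lever_angle (a joint): Lean of the roller arm, rad: 0 upright, positive when leaning towards the press's open front (-x). Springs back to upright by itself (0.08 N m/rad, about 1 N at the roller when tripping). The switch is tripped at 0.45 rad or more; mechanical stop at 1.3 rad.
- hook_grip (a point): Centre of the hook's handle, 11 mm above the hook's underside.
- hook_tip (a point): Middle of the hook's bent end: at (132, 18, 11) mm in the hook's frame. The bent end runs along the hook's y from 11 to 29 mm (33 mm with its round end) and is 8.4 mm thick.
- esd_brush: Bystander: black anti-static brush, 150 x 27 x 11 mm, beside the hook on the mat, along it. Origin: centre of its underside. To be left alone.
- flux_bottle: Bystander: white bottle with red needle cap, 40 mm diameter, 116 mm tall, standing beside the big blue cutter. Origin: centre of its underside. To be left alone.
- capacitor_1: Bystander: blue capacitor can, 25 mm diameter, 46 mm tall, standing between mat and switch. Origin: centre of its underside. To be left alone.
- side_cutters_2: Bystander: blue-handled side cutters, 151 x 47 x 12 mm, lying flat. Origin: centre of its underside. To be left alone.
- spare_die: Bystander: steel die block, 28 x 60 x 18 mm. Origin: centre of its underside. To be left alone.

How it is judged:
By the outcome, as a careful person would: the job done as asked, in the order asked, and still so for the second after the job is handed in, with the robot touching nothing.
It also fails if it takes over 64 s, if anything falls off the work surface, if the arm or the gripper's body presses on something with over 40 N, if the wrist force passes 120 N, or if a joint passes its speed limit or range.

## Working session

There is one attempt and no reset: what is moved stays moved. The work goes in short steps, Python scripts to look and compute and a tool call to move; the robot and the scene stay as the last step left them, time stands still between calls to the robot, and variables do not carry over. Pictures are saved under pics/ and viewed, at most 10 in all, crops included, and the job is handed in when it is done.

Besides the shell and the picture viewer there is one more tool, called after "Request:" as a command line: name --argument value ..., lists and objects as JSON in quotes. drive_tool: Moves the arm, as the interface text tells. Its arguments: {"type":"object","properties":{"linear":{"type":"array"},"turn":{"type":"array"},"gripper":{"type":"array"},"squeeze":{"type":"number"}},"required":["linear","turn","gripper"]}

```bash
mkdir -p pics; ls; cat > h.py <<'E'
import numpy as np, cv2
from scipy.spatial.transform import Rotation as R
from station import status, imaging, hand_in, cut_out, pinpoint
def cam(n):
    c=imaging.get_image(n); c['f']=c['img'].shape[0]/2/np.tan(np.radians(c['fov_y'])/2); q=np.array(c['orientation'],float)
    c['R']=R.from_quat([q[1],q[2],q[3],q[0]]).as_matrix() if q.size==4 else q.reshape(3,3)
    c['o']=np.array(c['origin'],float); return c
def onz(c,p,z):
    d=c['R']@np.array([(p[0]-c['cx'])/c['f'],(p[1]-c['cy'])/c['f'],1]); return c['o']+d*(z-c['o'][2])/d[2]
def proj(c,P):
    v=c['R'].T@(np.array(P)-c['o']); return np.array([c['cx']+c['f']*v[0]/v[2],c['cy']+c['f']*v[1]/v[2]])
def tri(c1,p1,c2,p2):
    A=[];b=[]
    for c,p in((c1,p1),(c2,p2)):
        d=c['R']@np.array([(p[0]-c['cx'])/c['f'],(p[1]-c['cy'])/c['f'],1]);d/=np.linalg.norm(d)
        M=np.eye(3)-np.outer(d,d);A.append(M);b.append(M@c['o'])
    return np.linalg.lstsq(np.vstack(A),np.hstack(b),rcond=None)[0]
def save(c,n): cv2.imwrite('pics/'+n,c['img'][:,:,::-1])
E
cat > a.py <<'E'
from h import *
np.set_printoptions(precision=4,suppress=True)
cs={n:cam(n) for n in('top','side')}
for n,c in cs.items(): print(n,c['f'],c['cx'],c['cy'],c['o'],c['R'].tolist()); 
cv2.imwrite('pics/both.png',np.hstack([cs['top']['img'],cs['side']['img']])[:,:,::-1][:, :]) 
im=cv2.imread('pics/both.png'); save(cs['top'],'top0.png'); save(cs['side'],'side0.png')
Z=dict(press=0,ledge=.082,limit_switch=0,roller_center=.08,tool_mat=0,pull_hook=.003,hook_grip=.014,hook_tip=.014,esd_brush=.003,flux_bottle=0,capacitor_1=0,side_cutters_2=0,spare_die=0,dog=.094,shuttle=0,eye=.052)
for t,z in Z.items():
    P={}
    for n,c in cs.items():
        r=pinpoint(t,n)
        for k in r[:2]: print(t,n,round(k['score'],2),np.round(k['at'],1),onz(c,k['at'],z))
        if r:P[n]=r[0]['at']
    if len(P)==2: print('   tri',tri(cs['top'],P['top'],cs['side'],P['side']))
print(status.get_state())
E
python3 a.py
```

```text
pics
top 401.0675094436099 252.2617667592421 189.76615983425654 [ 0.2589 -0.2323  1.104 ] [[-0.032675798119624885, -0.9729599194431761, 0.22865101656099057], [-0.9994632534378703, 0.03234581323501047, -0.0051916657783276365], [-0.0023446203602195542, -0.2286979307368011, -0.9734946118146071]]
side 382.0576316266361 256.26599500685285 192.34057828017876 [ 0.3581 -1.0113  0.543 ] [[0.9905461289361368, -0.05910155554658124, 0.12379568886519707], [-0.13692257569676564, -0.4812227209734812, 0.8658388424432358], [0.008400875799450112, -0.8746037382442712, -0.48476564062951977]]
press top 0.69 [329.6 172.6] [ 0.5611 -0.4605  0.    ]
press top 0.32 [279.  236.4] [ 0.384  -0.3074  0.    ]
press side 0.67 [314.4 289.1] [ 0.558  -0.4543  0.    ]
   tri [ 0.558  -0.4592  0.0051]
ledge top 0.98 [313.7 172.1] [ 0.5415 -0.4017  0.082 ]
ledge top 0.23 [246.8 183.4] [ 0.5166 -0.224   0.082 ]
ledge side 0.87 [302.6 241.8] [ 0.5406 -0.4036  0.082 ]
   tri [ 0.5415 -0.4018  0.0807]
limit_switch top 0.73 [316.1 222.2] [ 0.4199 -0.4121  0.    ]
limit_switch side 0.58 [246.3 283.8] [ 0.4237 -0.4215  0.    
[... 1918 characters left out ...]
.4548  0.1753]
shuttle top 0.74 [315.4 210.7] [ 0.4523 -0.4124  0.    ]
shuttle side 0.83 [311.3 287.4] [ 0.5531 -0.4488  0.    ]
   tri [ 0.5084 -0.4258 -0.0248]
eye side 0.29 [224.5 248.2] [ 0.3844 -0.3654  0.052 ]
{'time_s': 1.7, 'joints': array([ 1.173 ,  0.2382, -0.0135,  1.3192,  0.    ,  1.5708]), 'qd': array([ 0.0007, -0.0005,  0.0012, -0.0012,  0.0006, -0.0001]), 'tau': array([ -0.0002, -53.8577,  34.6686,   0.003 ,  -0.    ,  -0.    ]), 'ee_pos': array([0.2033, 0.484 , 0.2313]), 'tcp_rot': array([-0.    ,  0.1976,  0.9803, -0.0001]), 'ft_force': array([-0.441 ,  0.6545, -0.4576]), 'ft_torque': array([-0.0184, -0.036 , -0.0521]), 'grip_force': 0.0, 'grip_width': 0.08548397908542175}
```

```bash
python3 - <<'E'
import cv2
a=cv2.imread('pics/top0.png')[130:300,190:400]; cv2.imwrite('pics/t0.png',cv2.resize(a,None,fx=3.5,fy=3.5,interpolation=cv2.INTER_CUBIC))
a=cv2.imread('pics/side0.png')[180:320,190:390]; cv2.imwrite('pics/s0.png',cv2.resize(a,None,fx=4,fy=4,interpolation=cv2.INTER_CUBIC))
E
```

```text
(no output)
```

View pics/t0.png

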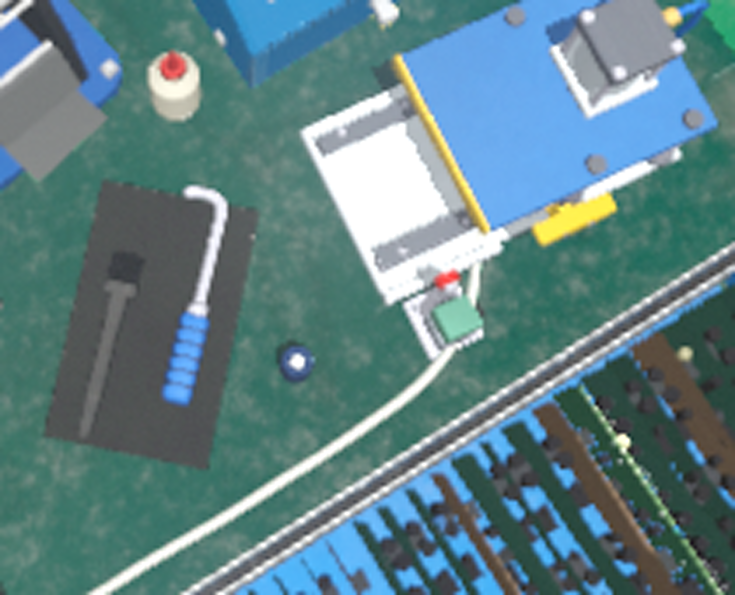

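View pics/s0.png

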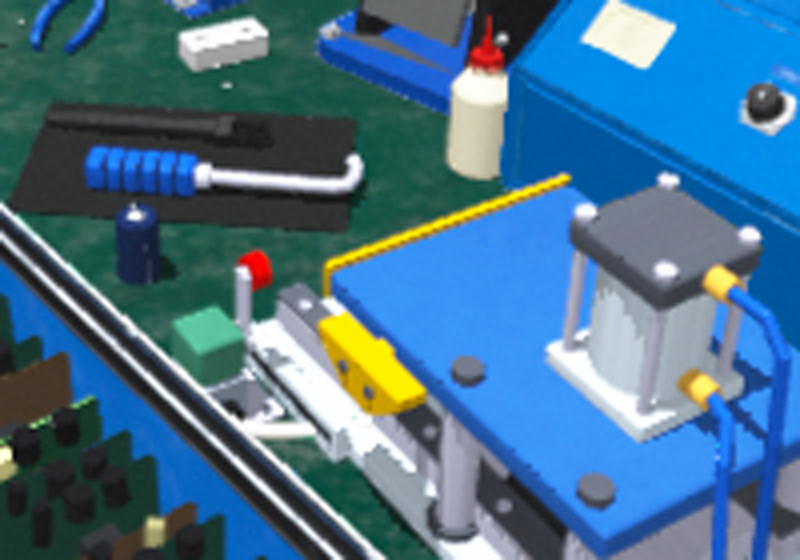

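The top view shows the press at upper right with its yellow lip from about (303,146) to (329,196). The red roller is at (314,210) and the hook handle at (243,232), with its bent end at (248,187). The side view agrees: the roller is upright and the dog is behind it. Next I fit the poses.

```bash
cat > fit.py <<'E'
from h import *
from scipy.optimize import least_squares
np.set_printoptions(precision=4,suppress=True)
cs={n:cam(n) for n in('top','side')}
t=lambda x,y:(190+x/3.5,130+y/3.5); s=lambda x,y:(190+x/4,180+y/4)
obs=[('top',(-130,75,12),t(303,132)),('top',(-130,-75,12),t(388,303)),('top',(-57,75,86),t(397,57)),('top',(-57,-75,86),t(487,230)),('side',(-57,75,86),s(568,178)),('side',(-57,-75,86),s(328,268)),('top',(-57,0,82),(313.7,172.1)),('side',(-57,0,82),(302.6,241.8))]
def W(q,P): c,s_=np.cos(q[2]),np.sin(q[2]); P=np.array(P)/1000; return np.array([q[0]+c*P[0]-s_*P[1],q[1]+s_*P[0]+c*P[1],P[2]])
r=least_squares(lambda q:np.hstack([proj(cs[n],W(q,P))-p for n,P,p in obs]),[.567,-.4526,-1.1],loss='soft_l1')
q=r.x; print('press',q,np.degrees(q[2])); print(r.fun.reshape(-1,2))
def inv(P): d=np.array(P[:2])-q[:2]; c,s_=np.cos(q[2]),np.sin(q[2]); return np.array([c*d[0]+s_*d[1],-s_*d[0]+c*d[1]])*1000
for n in cs:
    im=cv2.cvtColor(cs[n]['img'],cv2.COLOR_RGB2HSV).astype(int); H,S,V=im[...,0],im[...,1],im[...,2]
    yy,xx=np.mgrid[:384,:512]; red=((H<8)|(H>172))&(S>150)&(V>100)
    win=(abs(xx-(314 if n=='top' else 253))<14)&(abs(yy-(210 if n=='top' else 246))<14)
    m=red&win; p=(xx[m].mean(),yy[m].mean()); w=onz(cs[n],p,.08); print('roller',n,m.sum(),p,w,inv(w))
    blue=(H>98)&(H<118)&(S>120)&(V>70)
    c0=(243,232) if n=='top' else (226,223)
    m=blue&(abs(xx-c0[0])<20)&(abs(yy-c0[1])<20); p=(xx[m].mean(),yy[m].mean()); w=onz(cs[n],p,.019 ); print('handle',n,m.sum(),p,w)
c=cs['top']
a,b=[onz(c,t(*k),.014) for k in((200,302),(223,212))]; d=b-a; print('rod',a,b,np.degrees(np.arctan2(d[1],d[0])))
a,b=[onz(c,t(*k),.02) for k in((177,402),(197,312))]; d=b-a; print('hand',a,b,(a+b)/2,np.degrees(np.arctan2(d[1],d[0])),np.linalg.norm(d))
print('roller tri',inv(tri(c,pinpoint('roller_center','top')[0]['at'],cs['side'],pinpoint('roller_center','side')[0]['at'])))
for P in((-16,-92,94),(-16,-77,100),(-16,-107,100)):print('dogproj',proj(cs['side'],W(q,P)),proj(c,W(q,P)))
# wall line
def plane(c,p1,p2):
    return np.cross(onz(c,p1,0)-c['o'],onz(c,p2,0)-c['o'])
n1=plane(c,t(190,590),t(735,240));n2=plane(cs['side'],s(0,207),s(370,560))
dr=np.cross(n1,n2);dr/=np.linalg.norm(dr);A=np.array([n1,n2,[1,0,0]]);x0=np.linalg.solve(A,[n1@c['o'],n2@cs['side']['o'],.4]);print('bar',x0,dr)
E
python3 fit.py
```

```text
press [ 0.5648 -0.4562 -1.1455] -65.63320067976899
[[-0.8292 -0.736 ]
 [-0.4061 -2.7403]
 [-1.8336  1.2145]
 [-0.5331  0.9769]
 [-0.8265  4.7634]
 [ 0.376   5.4961]
 [ 0.9782  0.0479]
 [ 0.3865  0.1591]]
roller top 13 (np.float64(317.3076923076923), np.float64(209.15384615384616)) [ 0.4422 -0.4046  0.08  ] [-97.5541 -90.3932]
handle top 212 (np.float64(242.41037735849056), np.float64(232.00471698113208)) [ 0.397  -0.2075  0.019 ]
roller side 51 (np.float64(254.1764705882353), np.float64(246.84313725490196)) [ 0.4416 -0.4052  0.08  ] [-97.1715 -91.1393]
handle side 368 (np.float64(224.36684782608697), np.float64(224.12771739130434)) [ 0.3921 -0.2254  0.019 ]
rod [ 0.4405 -0.2216  0.014 ] [ 0.5124 -0.2421  0.014 ] -15.895867772505932
hand [ 0.3624 -0.2017  0.02  ] [ 0.4317 -0.2191  0.02  ] [ 0.397  -0.2104  0.02  ] -14.098008727260776 0.07146284903067714
roller tri [-101.2337  -88.7697]
dogproj [277.5255 264.0255] [346.3193 194.9334]
dogproj [284.3851 258.6451] [343.9849 189.3199]
dogproj [270.7619 264.2531] [349.7289 199.5656]
bar [ 0.4    -0.5122  0.0984] [ 0.4998 -0.866  -0.0178]
```

```bash
sed -i 's/,86)/,100)/g' fit.py; python3 fit.py | grep -v hand
```

```text
press [ 0.5632 -0.4572 -1.152 ] -66.00283345772634
[[-0.4069 -0.5503]
 [-0.2804 -2.3917]
 [-0.671  -0.1943]
 [ 0.6967  0.3515]
 [-0.4027 -0.388 ]
 [-0.0996 -0.1611]
 [ 1.358   0.4793]
 [-0.0899  0.4757]]
roller top 13 (np.float64(317.3076923076923), np.float64(209.15384615384616)) [ 0.4422 -0.4046  0.08  ] [-97.3184 -89.168 ]
roller side 51 (np.float64(254.1764705882353), np.float64(246.84313725490196)) [ 0.4416 -0.4052  0.08  ] [-96.931  -89.9116]
rod [ 0.4405 -0.2216  0.014 ] [ 0.5124 -0.2421  0.014 ] -15.895867772505932
roller tri [-104.6503  -82.5382]
dogproj [276.6524 264.2766] [346.5657 195.5708]
dogproj [283.5544 258.9187] [344.2641 189.9409]
dogproj [269.8395 264.478 ] [349.9456 200.2267]
bar [ 0.4    -0.5122  0.0984] [ 0.4998 -0.866  -0.0178]
```

```bash
python3 - <<'E'
import cv2,numpy as np
a=[cv2.resize(cv2.imread(f'pics/{n}0.png'),(400,300)) for n in('top','side')]; cv2.imwrite('pics/full.png',np.hstack(a))
E
```

```text
(no output)
```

View pics/full.png

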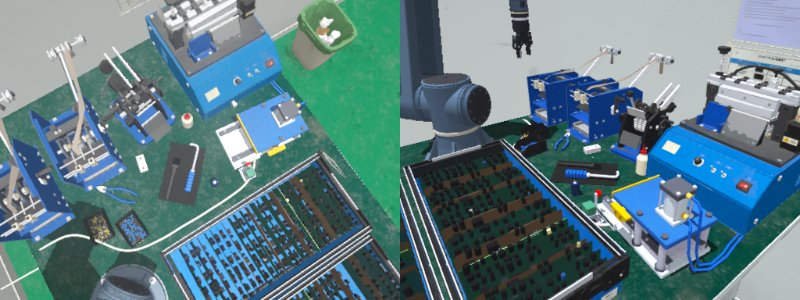

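Request:
drive_tool --linear '[[3,-11.5,2],[6,-23,2],[9,-34,2],[12,-46,2],[15,-57,2],[18,-69,2],[21,-80,2],[24.2,-91.6,2]]' --turn '[[0,0,-6],[0,0,-12],[0,0,-18],[0,0,-24],[0,0,-30],[0,0,-36],[0,0,-42],[0,0,-43.2]]' --gripper '[0,0,0,0,0,0,0,0]'

```text
time_s: 2.9
ee_pos: [0.3047, 0.0961, 0.2479]
tcp_rot: [0.0, 0.546, 0.838, 0.001]
ft_force: [2.2, 0.3, -0.4]
grip_width: 0.0
grip_force: 0.0
```

Request:
drive_tool --linear '[[1.8,-6.6,0],[3.5,-13.2,0],[5.3,-19.8,0],[7,-26.4,0],[8.8,-33,0],[10.5,-39.6,0],[12.3,-46.2,0],[14,-52.8,0]]' --turn '[[0,0,0],[0,0,0],[0,0,0],[0,0,0],[0,0,0],[0,0,0],[0,0,0],[0,0,0]]' --gripper '[0,0,0,0,0,0,0,0]'

```text
time_s: 3.7
ee_pos: [0.4074, -0.2909, 0.2476]
tcp_rot: [0.0, 0.545, 0.839, 0.0]
ft_force: [1.6, 0.2, 0.4]
grip_width: 0.0001
grip_force: 0.0
```

Request:
drive_tool --linear '[[0,0,0],[0,0,0]]' --turn '[[0,0,0],[0,0,0]]' --gripper '[0,0]'

```text
time_s: 3.9
ee_pos: [0.4071, -0.2894, 0.2468]
tcp_rot: [-0.001, 0.546, 0.838, 0.0]
ft_force: [-0.3, 0.3, 0.0]
grip_width: -0.0002
grip_force: 0.0
```

Request:
drive_tool --linear '[[1,-4,0],[2,-8,-2],[3,-12,-5],[3.8,-14.3,-9],[3.8,-14.3,-12],[3.8,-14.3,-12],[3.8,-14.3,-12]]' --turn '[[0,0,0],[0,0,0],[0,0,0],[0,0,0],[0,0,0],[0,0,0],[0,0,0]]' --gripper '[0,0,0,0,0,0,0]'

```text
time_s: 4.6
ee_pos: [0.4454, -0.4302, 0.1284]
tcp_rot: [-0.0, 0.544, 0.839, 0.0]
ft_force: [-0.1, -0.8, 0.8]
grip_width: -0.0002
grip_force: 0.0
```

```bash
python3 - <<'E'
from h import *
c=cam('side'); t=cam('top')
s=status.get_state(); e=s['ee_pos']; print(e,proj(c,e),proj(t,e))
a=c['img'][170:290,200:350]; b=t['img'][150:240,260:380]
b=cv2.resize(b,(400,300),interpolation=2); a=cv2.resize(a,(375,300),interpolation=2)
cv2.imwrite('pics/hov.png',np.hstack([a,b])[:,:,::-1])
E
```

```text
[ 0.44635078 -0.4312455   0.13012484] [258.66933356 233.44651333] [331.10362781 203.45732002]
```

View pics/hov.png

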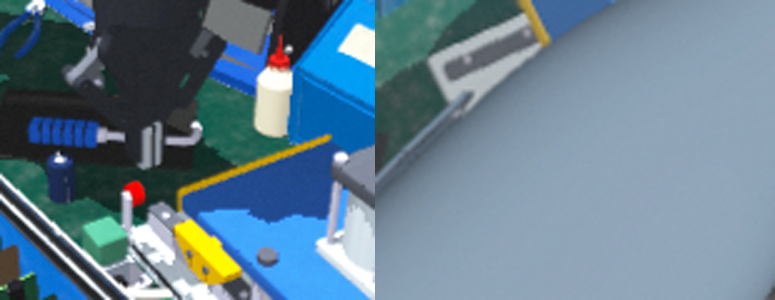

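The fingers hover just right of and behind the red roller, between it and the dog, with the tip at side pixel (259,235). I lower them and push.

Request:
drive_tool --linear '[[-0.1,-0.1,-3],[-0.1,-0.1,-5.5],[-0.1,-0.1,-6.6],[-0.1,-0.1,-6.6]]' --turn '[[0,0,0],[0,0,0],[0,0,0],[0,0,0]]' --gripper '[0,0,0,0]'

```text
time_s: 5.1
ee_pos: [0.4444, -0.432, 0.0618]
tcp_rot: [-0.0, 0.544, 0.839, 0.0]
ft_force: [0.0, 0.5, -0.0]
grip_width: -0.0004
grip_force: 0.0
```

```bash
cat > rol.py <<'E'
from h import *
q=[.5632,-.4572,-1.152]
c=cam('side'); s=status.get_state(); e=s['ee_pos']
def inv(P): d=np.array(P[:2])-q[:2]; k,l=np.cos(q[2]),np.sin(q[2]); return np.array([k*d[0]+l*d[1],-l*d[0]+k*d[1]])*1000
im=cv2.cvtColor(c['img'],cv2.COLOR_RGB2HSV).astype(int); H,S,V=im[...,0],im[...,1],im[...,2]
yy,xx=np.mgrid[:384,:512]; m=((H<8)|(H>172))&(S>150)&(V>60)&(abs(xx-250)<25)&(abs(yy-248)<25)
p=(xx[m].mean(),yy[m].mean()); print('roller px',m.sum(),p,'z80',inv(onz(c,p,.08)),'z72',inv(onz(c,p,.072)))
best=min(np.arange(-.1,1.3,.01),key=lambda th:np.linalg.norm(proj(c,[*(np.array(q[:2])+R.from_euler('z',q[2]).as_matrix()[:2,:2]@np.array([-.097-.04*np.sin(th),-.091])),.04+.04*np.cos(th)])-p)); print('angle',best)
print('tcp',e,inv(e),s['ft_force'],s['time_s'])
E
python3 rol.py
```

```text
roller px 0 (np.float64(nan), np.float64(nan)) z80 [nan nan] z72 [nan nan]
angle -0.1
tcp [ 0.44483335 -0.43254002  0.06273859] [-70.66395512 -98.10903658] [-0.47233044 -0.76374093  0.57793487] 5.15rol.py:7: RuntimeWarning: Mean of empty slice.
  p=(xx[m].mean(),yy[m].mean()); print('roller px',m.sum(),p,'z80',inv(onz(c,p,.08)),'z72',inv(onz(c,p,.072)))
  ret = ret.dtype.type(ret / rcount)
```

Request:
drive_tool --linear '[[-0.4,0.9,0],[-0.8,1.8,0],[-1.15,2.5,0],[-1.3,2.8,0],[-1.3,2.8,0],[-1.3,2.8,0]]' --turn '[[0,0,0],[0,0,0],[0,0,0],[0,0,0],[0,0,0],[0,0,0]]' --gripper '[0,0,0,0,0,0]'

```text
time_s: 5.75
ee_pos: [0.4316, -0.4047, 0.062]
tcp_rot: [0.0, 0.545, 0.839, -0.0]
ft_force: [0.5, -0.6, 2.1]
grip_width: 0.0002
grip_force: 1.0
```

```bash
sed -i 's/^best/if m.sum()<3: best=0\nelse: best/; s/; print(.angle.,best)/\nprint("angle",best)/' rol.py; python3 rol.py 2>/dev/null; python3 - <<'E'
from h import *
c=cam('side'); t=cam('top')
a=cv2.resize(c['img'][190:290,200:325],(500,400),interpolation=2); b=cv2.resize(t['img'][180:260,260:320],(300,400),interpolation=2)
cv2.imwrite('pics/push.png',np.hstack([a,b])[:,:,::-1])
E
```

```text
roller px 0 (np.float64(nan), np.float64(nan)) z80 [nan nan] z72 [nan nan]
angle 0
tcp [ 0.43159854 -0.40473662  0.06180001] [-101.44663953  -98.89352601] [ 1.76407406 -0.81508289  2.80141826] 5.8
```

View pics/push.png

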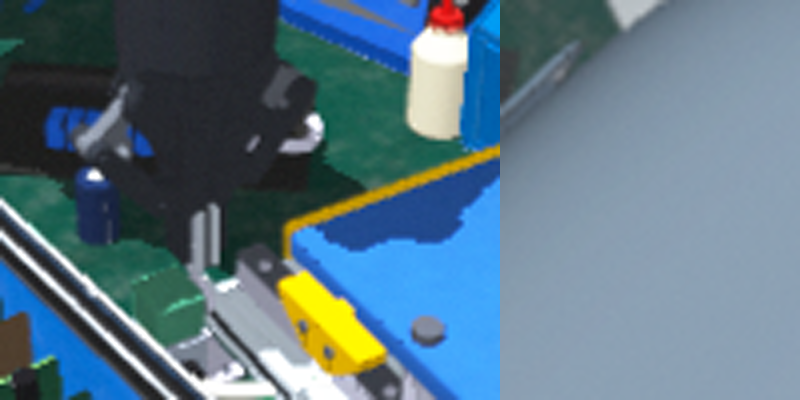

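The roller is hidden behind the finger, but geometry and the roughly 1.5 N push-back both fit a lean of about 0.65 to 0.75 rad. I back off, let it spring up, lift and check.

Request:
drive_tool --linear '[[0.6,-1.3,0],[1.2,-2.6,0],[1.3,-2.8,0],[1.3,-2.8,2],[1.3,-2.8,5],[1.3,-2.8,9],[-1,3,14],[-3,8,18]]' --turn '[[0,0,0],[0,0,0],[0,0,0],[0,0,0],[0,0,0],[0,0,0],[0,0,0],[0,0,0]]' --gripper '[0,0,0,0,0,0,0,0]'

```text
time_s: 6.7
ee_pos: [0.4146, -0.3585, 0.2135]
tcp_rot: [-0.001, 0.545, 0.838, 0.0]
ft_force: [0.4, -0.1, 0.4]
grip_width: 0.0001
grip_force: 0.0
```

```bash
python3 rol.py 2>/dev/null
```

```text
roller px 53 (np.float64(253.8490566037736), np.float64(246.16981132075472)) z80 [-99.10782816 -89.32677517] z72 [-108.12629928  -83.73970524]
angle 0.029999999999999943
tcp [ 0.41300969 -0.35415209  0.21882709] [-155.21897066  -95.30515547] [-0.39967065  3.35250728  3.64064046] 6.75
```

Request:
drive_tool --linear '[[-0.4,4,-1],[-0.8,8,-2],[-1.2,12,-4],[-1.6,14.5,-8],[-1.6,14.5,-12],[-1.6,14.5,-14],[-1.6,14.5,-14],[-1.6,14.5,-14]]' --turn '[[0,0,8],[0,0,16],[0,0,24],[0,0,32],[0,0,40],[0,0,48],[0,0,50],[0,0,50]]' --gripper '[4.5,4.5,4.5,4.5,4.5,4.5,4.5,4.5]'

```text
time_s: 7.55
ee_pos: [0.3982, -0.2135, 0.0722]
tcp_rot: [-0.001, 0.139, 0.99, 0.0]
ft_force: [0.6, 0.3, -0.1]
grip_width: 0.0453
grip_force: 0.0
```

```bash
python3 - <<'E'
from h import *
c=cam('side'); t=cam('top'); s=status.get_state(); e=s['ee_pos']; print(e,s['tcp_rot'],s['grip_width'])
for p in pinpoint('hook_grip','side')[:1]: print(p, onz(c,p['at'],.014))
a=cv2.resize(c['img'][160:260,180:305],(500,400),interpolation=2); b=cv2.resize(t['img'][170:260,210:270],(267,400),interpolation=2)
cv2.imwrite('pics/grab.png',np.hstack([a,b])[:,:,::-1])
E
```

```text
[ 0.3991417  -0.21420344  0.07314036] [-6.84467096e-05  1.39812637e-01  9.90177975e-01 -1.41862852e-05] 0.045240215508534604
{'at': [225.4, 220.4], 'score': 0.97} [ 0.39608332 -0.20141394  0.014     ]
```

View pics/grab.png

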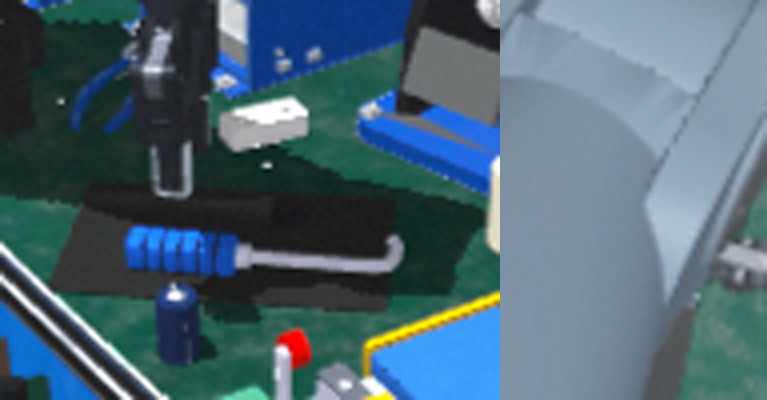

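The open gripper is directly above the blue handle, whose centre is at side pixel (225.5,222). The brush is clear, so I descend and grip.

Request:
drive_tool --linear '[[-0.2,0.4,-3],[-0.2,0.4,-5.5],[-0.2,0.4,-6.8],[-0.2,0.4,-6.8]]' --turn '[[0,0,0],[0,0,0],[0,0,0],[0,0,0]]' --gripper '[4.5,4.5,4.5,4.5]'

```text
time_s: 8.1
ee_pos: [0.3964, -0.2099, 0.004]
tcp_rot: [-0.001, 0.14, 0.99, 0.0]
ft_force: [-0.3, -0.5, -0.9]
grip_width: 0.045
grip_force: 0.0
```

Request:
drive_tool --linear '[[0,0,0],[0,0,0],[0,0,0],[0,0,0],[0,0,0]]' --turn '[[0,0,0],[0,0,0],[0,0,0],[0,0,0],[0,0,0]]' --gripper '[2.8,2.4,1.5,1.5,1.5]' --squeeze 60

```text
time_s: 8.6
ee_pos: [0.3981, -0.2107, 0.0063]
tcp_rot: [0.001, 0.139, 0.99, -0.0]
ft_force: [-0.4, 1.6, 4.9]
grip_width: 0.0209
grip_force: 59.1
```

Request:
drive_tool --linear '[[0,0,3],[0,0,6],[0,0,10],[0,0,14],[0,0,14]]' --turn '[[0,0,0],[0,0,0],[0,0,0],[0,0,0],[0,0,0]]' --gripper '[1.5,1.5,1.5,1.5,1.5]'

```text
time_s: 9.1
ee_pos: [0.4, -0.2118, 0.1505]
tcp_rot: [0.004, 0.139, 0.99, -0.002]
ft_force: [0.0, -0.4, -2.2]
grip_width: 0.0207
grip_force: 59.2
```

Request:
drive_tool --linear '[[0.6,-1,0],[1.2,-2,0],[1.8,-3,0],[2.4,-4,0],[3,-5,0],[3.4,-5.1,0],[3.4,-5.1,0],[3.4,-5.1,0]]' --turn '[[0,0,-8],[0,0,-16],[0,0,-24],[0,0,-32],[0,0,-40],[0,0,-48],[0,0,-50],[0,0,-50]]' --gripper '[1.5,1.5,1.5,1.5,1.5,1.5,1.5,1.5]'

```text
time_s: 9.9
ee_pos: [0.4311, -0.2613, 0.1448]
tcp_rot: [-0.0, 0.545, 0.839, -0.0]
ft_force: [-0.5, 0.3, -1.3]
grip_width: 0.0205
grip_force: 59.1
```

```bash
cat > hk.py <<'E'
from h import *
import sys
q=[.5632,-.4572,-1.152]
def inv(P): d=np.array(P[:2])-q[:2]; k,l=np.cos(q[2]),np.sin(q[2]); return np.round(np.array([k*d[0]+l*d[1],-l*d[0]+k*d[1]])*1000,1)
cs={n:cam(n) for n in('top','side')}; s=status.get_state(); e=s['ee_pos']
print('tcp',e,inv(e),'yaw',np.degrees(2*np.arctan2(s['tcp_rot'][2],s['tcp_rot'][1]))-90,s['ft_force'],s['time_s'],s['grip_width'])
for t,z in(('hook_grip',.0085),('hook_tip',.0085),('eye',None),('dog',None)):
    P={}
    for n,c in cs.items():
        for k in pinpoint(t,n)[:1]:
            zz=e[2]+z if z else {'eye':.052,'dog':.094}[t]
            w=onz(c,k['at'],zz); P[n]=k['at']; print(t,n,round(k['score'],2),k['at'],w,inv(w))
    if len(P)==2: w=tri(cs['top'],P['top'],cs['side'],P['side']); print('  tri',w,inv(w))
if len(sys.argv)>1:
    i=[int(v) for v in sys.argv[2:]]
    a=cv2.resize(cs['side']['img'][i[0]:i[0]+100,i[1]:i[1]+125],(500,400),interpolation=2); b=cv2.resize(cs['top']['img'][i[2]:i[2]+100,i[3]:i[3]+75],(300,400),interpolation=2)
    cv2.imwrite('pics/'+sys.argv[1],np.hstack([a,b])[:,:,::-1])
E
python3 hk.py hk1.png 170 200 150 265
```

```text
tcp [ 0.43107507 -0.26120632  0.14494962] [-232.8  -41. ] yaw 24.0831467751196 [ 0.43570015  0.29262204 -1.20800376] 10.0 0.02080022797368319
hook_grip side 0.55 [240.9, 185.5] [ 0.42868314 -0.28111137  0.15344962] [-215.6  -51.3]
hook_tip top 0.56 [306.4, 178.3] [ 0.5065555  -0.37088476  0.15344962] [-101.9  -16.6]
hook_tip side 0.88 [279.5, 208.2] [ 0.49401856 -0.38456134  0.15344962] [-94.5 -33.7]
  tri [ 0.50244803 -0.37139489  0.14657134] [-103.1  -20.6]
eye side 0.67 [225.0, 212.0] [ 0.39487649 -0.22242838  0.052     ] [-282.9  -58.3]
dog top 0.46 [343.6, 198.2] [ 0.46599637 -0.4718125   0.094     ] [-26.2 -94.7]
dog side 0.76 [272.3, 260.7] [ 0.46658006 -0.46907558  0.094     ] [-28.4 -93.1]
  tri [ 0.46587014 -0.47138804  0.095868  ] [-26.6 -94.7]
```

View pics/hk1.png

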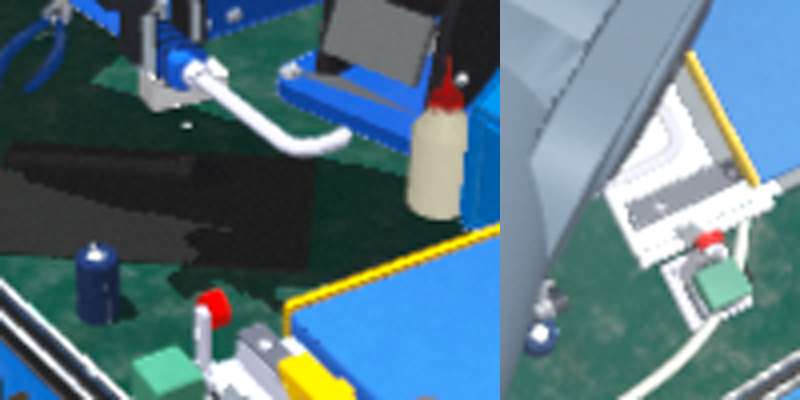

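The hook is held by its handle with the rod pointing into the press and the bend to the right. Its end is at side pixel (287,204) and the bend is near (273,207). I check those against the model for droop.

```bash
python3 - <<'E'
from hk import *
k,l=np.cos(q[2]),np.sin(q[2])
def W(x,y,z): return np.array([q[0]+(k*x-l*y)/1000,q[1]+(l*x+k*y)/1000,z])
z0=e[2]+.0085
for nm,x,y in(('hend',-232.8+35,-41),('rodmid',-232.8+80,-41),('corner',-100.8,-41),('tip',-100.8,-23),('end',-100.8,-8)):
    print(nm,[ (np.round(proj(cs['side'],W(x,y,z)),1)).tolist() for z in(z0,z0-.01)],proj(cs['top'],W(x,y,z0)))
# rod pixels: bright low-saturation
im=cv2.cvtColor(cs['side']['img'],cv2.COLOR_RGB2HSV).astype(int); m=(im[...,1]<50)&(im[...,2]>150)
yy,xx=np.mgrid[:384,:512]; 
for X in range(248,290,3):
    r=yy[(xx==X)&m&(yy>180)&(yy<215)]; print(X,r.min() if len(r) else None,r.max() if len(r) else None,end=' | ')
E
```

```text
tcp [ 0.43125965 -0.26129462  0.14504696] [-232.6  -40.9] yaw 24.018207992412343 [ 0.29963784 -0.26523662 -1.29280545] 10.5 0.020840588518832928
hook_grip side 0.92 [241.2, 181.8] [ 0.43110315 -0.26402314  0.15354696] [-230.2  -42.1]
hook_tip top 0.43 [306.6, 181.6] [ 0.49818172 -0.37082911  0.15354696] [-105.3  -24.3]
hook_tip side 0.6 [279.4, 207.3] [ 0.49443366 -0.38135243  0.15354696] [-97.3 -32. ]
  tri [ 0.49805385 -0.37152771  0.14780616] [-104.8  -24.7]
eye side 0.18 [281.7, 208.3] [ 0.53471006 -0.22247368  0.052     ] [-226.    69.4]
dog top 0.58 [344.8, 195.6] [ 0.47272624 -0.47548114  0.094     ] [-20.1 -90.1]
dog side 0.84 [271.1, 267.7] [ 0.46106409 -0.48805572  0.094     ] [ -13.3 -105.9]
  tri [ 0.4687275  -0.47711808  0.0857367 ] [-20.2 -94.4]
hend [[249.2, 187.6], [249.2, 191.7]] [275.8643625  203.84565386]
rodmid [[260.4, 196.5], [260.3, 200.7]] [292.45431826 195.89171061]
corner [[274.6, 207.7], [274.4, 212.1]] [311.43906332 186.78960165]
tip [[282.1, 205.3], [281.9, 209.6]] [308.00533682 180.359249  ]
end [[288.2, 203.3], [288.0, 207.6]] [305.1637305  175.03776205]
248 185 195 | 251 186 194 | 254 185 194 | 257 192 197 | 260 195 199 | 263 197 201 | 266 199 204 | 269 202 206 | 272 187 207 | 275 204 208 | 278 205 208 | 281 204 207 | 284 202 206 | 287 203 204 |
```

Request:
drive_tool --linear '[[0,0,-4],[0,0,-8],[0,0,-9.6],[0.6,-2,-9.8],[1.3,-3.9,-10.1],[1.3,-3.9,-10.1]]' --turn '[[0,0,0],[0,0,0],[0,0,0],[0,0,0],[0,0,0],[0,0,0]]' --gripper '[1.5,1.5,1.5,1.5,1.5,1.5]'

```text
time_s: 11.5
ee_pos: [0.4453, -0.3023, 0.0436]
tcp_rot: [0.001, 0.545, 0.838, -0.0]
ft_force: [-0.1, 0.3, -0.4]
grip_width: 0.0206
grip_force: 59.0
```

```bash
python3 hk.py hk2.png 170 200 150 265 | grep -E 'tcp|tip|tri'
```

```text
tcp [ 0.44402589 -0.30034379  0.04378227] [-191.8  -45.1] yaw 23.969246992844575 [-0.65606951  0.77165512 -1.02708457] 11.6 0.020500262475831057
  tri [ 0.43153691  0.1009018  -0.23037184] [-563.4  106.7]
  tri [ 0.46622061 -0.47359697  0.09214431] [-24.5 -95.3]
```

View pics/hk2.png

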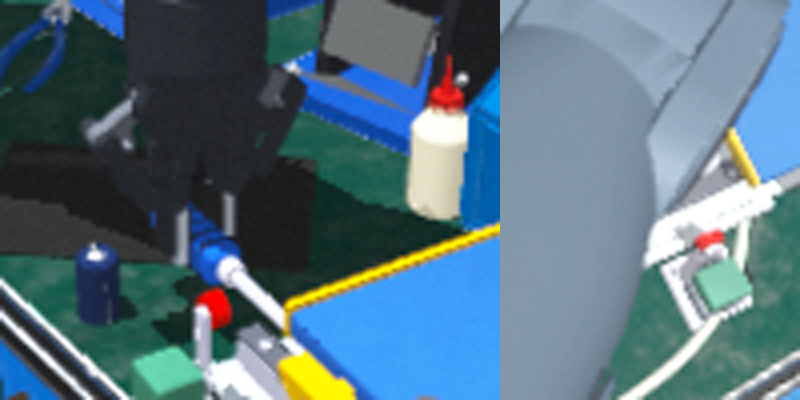

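The rod slides in under the yellow lip, passing its −y corner at crop (285,315), and the roller is untouched. I go on to eye depth and then shift +y through the eye.

Request:
drive_tool --linear '[[0.5,-1.1,0],[1,-2.3,0],[1.5,-3.4,0],[1.5,-3.4,0]]' --turn '[[0,0,0],[0,0,0],[0,0,0],[0,0,0]]' --gripper '[1.5,1.5,1.5,1.5]'

```text
time_s: 12.4
ee_pos: [0.4604, -0.3365, 0.044]
tcp_rot: [0.001, 0.545, 0.838, -0.0]
ft_force: [-0.0, 0.4, -1.5]
grip_width: 0.0207
grip_force: 59.0
```

```bash
python3 hk.py | grep -E 'tcp|dog|tri'
```

```text
tcp [ 0.459115   -0.33464808  0.04365493] [-154.3  -45.3] yaw 23.966476086254318 [-0.10861322 -0.27526422 -0.35565035] 12.5 0.020958221737102437
dog top 0.46 [344.4, 196.2] [ 0.47118191 -0.47431688  0.094     ] [-21.8 -91. ]
dog side 0.57 [273.7, 264.5] [ 0.46723558 -0.47996672  0.094     ] [-18.2 -96.9]
  tri [ 0.47006914 -0.47508375  0.09023149] [-21.5 -92.4]
```

Request:
drive_tool --linear '[[0.5,0.2,0],[0.9,0.4,0],[1.4,0.6,0],[1.4,0.6,0]]' --turn '[[0,0,0],[0,0,0],[0,0,0],[0,0,0]]' --gripper '[1.5,1.5,1.5,1.5]'

```text
time_s: 13.3
ee_pos: [0.4742, -0.328, 0.0441]
tcp_rot: [0.0, 0.544, 0.839, 0.0]
ft_force: [0.2, -0.5, -1.7]
grip_width: 0.021
grip_force: 59.0
```

Request:
drive_tool --linear '[[0.5,0.2,0],[0.9,0.4,0],[1,0.45,0],[1,0.45,0]]' --turn '[[0,0,0],[0,0,0],[0,0,0],[0,0,0]]' --gripper '[1.5,1.5,1.5,1.5]'

```text
time_s: 13.7
ee_pos: [0.4835, -0.3237, 0.044]
tcp_rot: [-0.0, 0.544, 0.839, -0.0]
ft_force: [0.4, -0.9, -1.0]
grip_width: 0.0212
grip_force: 59.0
```

Request:
drive_tool --linear '[[-0.4,0.9,0],[-0.8,1.8,0],[-1.2,2.7,0],[-1.6,3.65,0],[-2,4.55,0],[-2.4,5.5,0],[-2.85,6.4,0],[-2.85,6.4,0]]' --turn '[[0,0,0],[0,0,0],[0,0,0],[0,0,0],[0,0,0],[0,0,0],[0,0,0],[0,0,0]]' --gripper '[1.5,1.5,1.5,1.5,1.5,1.5,1.5,1.5]'

```text
time_s: 14.5
ee_pos: [0.4534, -0.258, 0.0439]
tcp_rot: [-0.001, 0.544, 0.839, 0.0]
ft_force: [0.4, 0.2, -0.8]
grip_width: 0.0205
grip_force: 59.1
```

```bash
python3 hk.py hk3.png 180 200 150 265 | grep -E 'tcp|dog|tri'; python3 rol.py
```

```text
tcp [ 0.45424808 -0.25917361  0.04394826] [-225.2  -19. ] yaw 24.036339792329628 [-0.23717491 -0.2413563  -1.1514251 ] 14.6 0.0210745538995188
  tri [ 0.53192869 -0.37326102  0.06614943] [-89.4   5.6]
dog top 0.94 [324.4, 205.8] [ 0.44777134 -0.42099544  0.094     ] [-80.  -90.7]
dog side 0.77 [256.0, 244.5] [ 0.44362813 -0.41660857  0.094     ] [-85.7 -92.7]
  tri [ 0.44510026 -0.42032663  0.09717979] [-81.7 -92.9]
roller px 6 (np.float64(250.83333333333334), np.float64(246.33333333333334)) z80 [-101.7651734  -94.743019 ] z72 [-110.82955972  -89.24953419]
angle 0.19999999999999982
tcp [ 0.45474461 -0.259937    0.04394578] [-224.3199394   -18.86338432] [ 0.19955461  1.00235559 -0.92140432] 15.05
```

View pics/hk3.png

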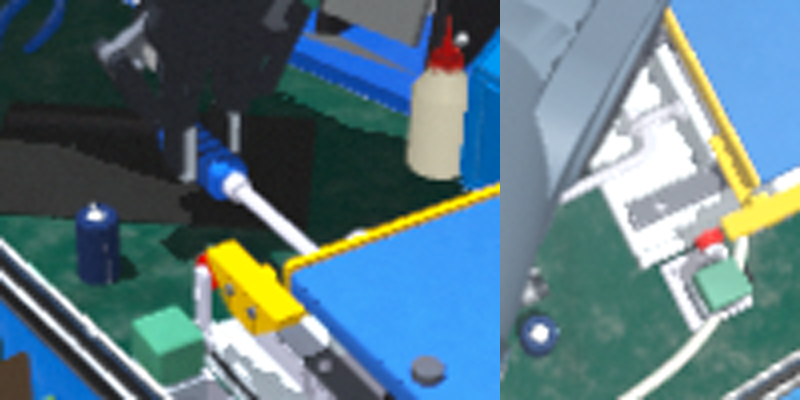

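The eye is caught: the shuttle is out about 60 mm and the dog's tip is just at the red roller, crop (205,270). I continue another 75 mm to the middle of the dog's level part.

Request:
drive_tool --linear '[[-0.5,1.1,0],[-1,2.2,0],[-1.4,3.2,0],[-1.85,4.2,0],[-2.3,5.2,0],[-2.7,6.1,0],[-3.1,6.9,0],[-3.1,6.9,0]]' --turn '[[0,0,0],[0,0,0],[0,0,0],[0,0,0],[0,0,0],[0,0,0],[0,0,0],[0,0,0]]' --gripper '[1.5,1.5,1.5,1.5,1.5,1.5,1.5,1.5]'

```text
time_s: 15.85
ee_pos: [0.4222, -0.1892, 0.0438]
tcp_rot: [-0.001, 0.544, 0.839, 0.0]
ft_force: [-0.1, -0.3, -2.2]
grip_width: 0.021
grip_force: 59.2
```

```bash
python3 hk.py fin.png 180 190 150 265 | grep -E 'tcp|dog|tri'; python3 hk.py | grep -E 'dog|tri'; python3 - <<'E'
import cv2,numpy as np
im=cv2.imread('pics/fin.png')[:,:500]; h=cv2.cvtColor(im,cv2.COLOR_BGR2HSV).astype(int)
H,S,V=h[...,0],h[...,1],h[...,2]; yy,xx=np.mgrid[:400,:500]
for n,m in(('red',((H<8)|(H>172))&(S>150)&(V>60)&(xx<350)),('yel',(H>20)&(H<32)&(S>150)&(V>120))):
    print(n,m.sum(), (xx[m].min()/4+190,xx[m].max()/4+190,yy[m].min()/4+180,yy[m].max()/4+180,xx[m].mean()/4+190,yy[m].mean()/4+180) if m.sum() else '')
E
```

```text
tcp [ 0.42286389 -0.19011774  0.04378926] [-301.1  -19.6] yaw 24.031805850394434 [ 0.22460615 -0.81542805 -0.88021829] 15.95 0.020863988532229198
  tri [ 0.49724465 -0.22295184  0.10024881] [-240.8   35. ]
  tri [ 0.49201632 -0.30183321  0.0418632 ] [-170.9   -1.9]
  tri [ 0.49774294 -0.30392998  0.05771908] [-166.6    2.5]
dog top 0.79 [292.6, 218.4] [ 0.41789592 -0.33778115  0.094     ] [-168.2  -84.2]
dog side 0.89 [237.5, 226.6] [ 0.41377687 -0.35055661  0.094     ] [-158.2  -93.1]
  tri [ 0.41692252 -0.33860244  0.08624053] [-167.8  -85.4]
  tri [ 0.49434011 -0.30048025  0.04014956] [-171.2    0.8]
  tri [ 0.49002033 -0.30842292  0.05740343] [-165.7   -6.4]
dog top 0.93 [294.6, 219.3] [ 0.41541933 -0.34273305  0.094     ] [-164.7  -88.5]
dog side 0.95 [236.0, 227.8] [ 0.41027362 -0.3545719   0.094     ] [-155.9  -98. ]
  tri [ 0.413801   -0.3435308   0.08690093] [-164.6  -90.3]
red 475 (np.float64(242.75), np.float64(250.5), np.float64(242.25), np.float64(249.0), np.float64(247.89526315789473), np.float64(245.35894736842107))
yel 7255 (np.float64(233.25), np.float64(314.75), np.float64(221.75), np.float64(253.5), np.float64(259.192522398346), np.float64(234.68342522398348))
```

View pics/fin.png

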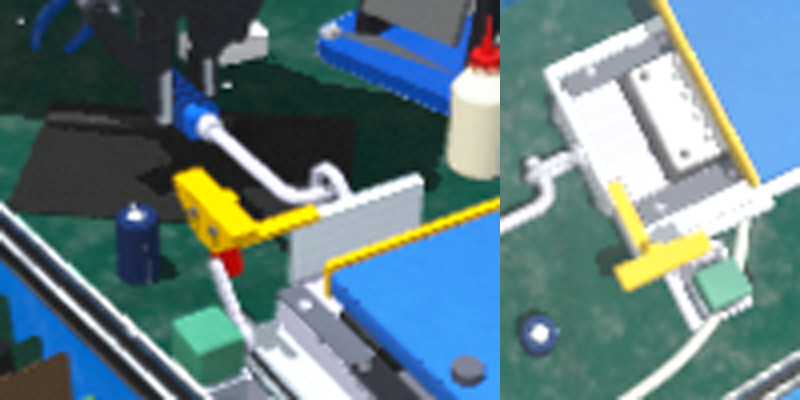

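```bash
python3 - <<'E'
from hk import *
k,l=np.cos(q[2]),np.sin(q[2])
def W(x,y,z): return np.array([q[0]+(k*x-l*y)/1000,q[1]+(l*x+k*y)/1000,z])
for th in(0,.3,.45,.6,.8): print(th,proj(cs['side'],W(-97.5-40*np.sin(th),-91,.04+.04*np.cos(th))))
for T in(133,138,143,148,153): print(T,[np.round(proj(cs['side'],W(x-T,-99.5,z/1000)),1).tolist() for x,z in((-16,94),(-16,100),(6,77),(26,77),(46,94),(46,100))])
im=cs['side']['img'][215:262,225:285]; cv2.imwrite('pics/x.png',im[:,:,::-1])
h=cv2.cvtColor(im,cv2.COLOR_RGB2HSV).astype(int); m=(h[...,0]>20)&(h[...,0]<32)&(h[...,1]>150)&(h[...,2]>100); r=((h[...,0]<8)|(h[...,0]>172))&(h[...,1]>150)
for row in range(0,44): print(215+row,''.join('y' if m[row,c] else 'r' if r[row,c] else '.' for c in range(60)))
E
```

```text
tcp [ 0.42376648 -0.19079303  0.04405286] [-300.1  -19. ] yaw 24.010896730417798 [ 0.32517561  0.57584288 -1.68658018] 16.95 0.020772199273369624
hook_grip side 0.65 [238.3, 219.8] [ 0.42343895 -0.26162898  0.05255286] [-235.5  -48.2]
hook_tip top 0.51 [274.3, 192.5] [ 0.49630224 -0.29686634  0.05255286] [-173.7    4.1]
hook_tip side 0.61 [270.8, 233.1] [ 0.48986059 -0.32431653  0.05255286] [-151.2  -13. ]
  tri [ 0.49762376 -0.29787584  0.03423065] [-172.2    4.9]
eye top 0.9 [278.7, 189.8] [ 0.50348624 -0.3090832   0.052     ] [-159.6    5.7]
dog top 0.56 [293.4, 219.0] [ 0.41628937 -0.33972795  0.094     ] [-167.1  -86.4]
dog side 0.56 [235.5, 226.8] [ 0.40957549 -0.35077441  0.094     ] [-159.7  -97.1]
  tri [ 0.41379191 -0.34044643  0.08756389] [-167.4  -89. ]
0 [253.55493589 246.85569048]
0.3 [250.48152115 244.50949025]
0.45 [249.0583307  243.96310887]
0.6 [247.75300358 243.84356124]
0.8 [246.24173287 244.33659799]
133 [[237.0, 229.7], [237.0, 227.2], [242.4, 241.8], [247.4, 246.9], [252.7, 245.2], [252.7, 242.7]]
138 [[235.8, 228.5], [235.8, 226.1], [241.2, 240.6], [246.2, 245
[... 2499 characters left out ...]
............rrr.....................yy............
249 ..............................................y.............
250 ..............................................y.............
251 ..............................................y.............
252 ..............................................y.............
253 ............................................................
254 ............................................................
255 ............................................................
256 ............................................................
257 ............................................................
258 ............................................................
```

The dog sits over the red roller at crop (230,260), with the roller arm leaning well over towards the front. Its level part covers the roller and the eye stands clear of the ledge. Now I unhook: centre in the hole, move out −y, back off, lift.

Request:
drive_tool --linear '[[0.28,-0.64,0],[0.28,-0.64,0],[-0.5,-1,0],[-1.3,-1.35,0],[-2.2,-1.75,0],[-2.2,-1.75,0]]' --turn '[[0,0,0],[0,0,0],[0,0,0],[0,0,0],[0,0,0],[0,0,0]]' --gripper '[1.5,1.5,1.5,1.5,1.5,1.5]'

```text
time_s: 17.95
ee_pos: [0.4, -0.2086, 0.044]
tcp_rot: [-0.001, 0.545, 0.838, -0.0]
ft_force: [-1.0, 0.7, -1.7]
grip_width: 0.0205
grip_force: 59.2
```

Request:
drive_tool --linear '[[-0.4,0.9,0],[-1.2,2.7,0],[-2,4.5,0],[-2.4,5.5,1],[-2.4,5.5,4],[-2.4,5.5,8],[-2.4,5.5,10],[-2.4,5.5,10]]' --turn '[[0,0,0],[0,0,0],[0,0,0],[0,0,0],[0,0,0],[0,0,0],[0,0,0],[0,0,0]]' --gripper '[1.5,1.5,1.5,1.5,1.5,1.5,1.5,1.5]'

```text
time_s: 18.75
ee_pos: [0.3797, -0.1537, 0.1474]
tcp_rot: [0.003, 0.544, 0.839, 0.001]
ft_force: [0.3, -0.1, -1.4]
grip_width: 0.0209
grip_force: 59.2
```

```bash
cat > yel.py <<'E'
from h import *
c=cam('side'); s=status.get_state(); print(s['ee_pos'],s['time_s'])
im=c['img'][215:262,225:285]; h=cv2.cvtColor(im,cv2.COLOR_RGB2HSV).astype(int); m=(h[...,0]>20)&(h[...,0]<32)&(h[...,1]>150)&(h[...,2]>100); r=((h[...,0]<8)|(h[...,0]>172))&(h[...,1]>150)
for n,k in(('y',m[:,:35]),('r',r)): i=np.argwhere(k); print(n,len(i),i.mean(0)[::-1]+[225,215],i.min(0)[::-1]+[225,215])
E
python3 yel.py
```

```text
[ 0.37884669 -0.15342952  0.14565958] 18.8
y 297 [244.58249158 232.77441077] [233 222]
r 28 [247.71428571 245.14285714] [245 242]
```

Request:
drive_tool --linear '[[0.5,-1,0],[0.9,-2,0],[1.3,-3,0],[1.6,-4,0],[1.9,-5,0],[1.9,-5.7,-2],[1.9,-5.7,-5],[1.9,-5.7,-9]]' --turn '[[0,0,8],[0,0,16],[0,0,24],[0,0,32],[0,0,40],[0,0,48],[0,0,50],[0,0,50]]' --gripper '[1.5,1.5,1.5,1.5,1.5,1.5,1.5,1.5]'

```text
time_s: 19.6
ee_pos: [0.3971, -0.2106, 0.0532]
tcp_rot: [0.001, 0.139, 0.99, -0.0]
ft_force: [-0.1, 0.3, -1.8]
grip_width: 0.0205
grip_force: 59.2
```

Request:
drive_tool --linear '[[0,0,-1],[0,0,-2],[0,0,-3],[0,0,-3]]' --turn '[[0,0,0],[0,0,0],[0,0,0],[0,0,0]]' --gripper '[1.5,1.5,1.5,1.5]'

```text
time_s: 20.0
ee_pos: [0.3968, -0.2102, 0.0237]
tcp_rot: [-0.0, 0.139, 0.99, 0.0]
ft_force: [-0.5, 0.1, -1.2]
grip_width: 0.0209
grip_force: 59.1
```

```bash
python3 hk.py | grep -E 'tcp|hook|tri'
```

```text
tcp [ 0.39725906 -0.21052486  0.02466139] [-292.8  -51.3] yaw 74.01090783347027 [ 0.10188363 -0.10698471 -1.48934637] 20.1 0.02048240404502431
hook_grip side 0.82 [223.5, 219.2] [ 0.39047109 -0.22484596  0.03316139] [-282.5  -63.3]
hook_tip side 0.77 [277.6, 219.2] [ 0.5215672  -0.24124338  0.03316139] [-214.2   49.8]
  tri [ 0.4995855  -0.30056822  0.05163692] [-169.     5.6]
  tri [ 0.40950695 -0.34639741  0.09144487] [-163.7  -95.4]
```

Lower slowly to contact and release.

Request:
drive_tool --linear '[[0,0,-0.7],[0,0,-1.3],[0,0,-1.6],[0,0,-1.75],[0,0,-1.75]]' --turn '[[0,0,0],[0,0,0],[0,0,0],[0,0,0],[0,0,0]]' --gripper '[1.5,1.5,1.5,1.5,1.5]'

```text
time_s: 21.0
ee_pos: [0.3965, -0.2102, 0.0064]
tcp_rot: [-0.0, 0.139, 0.99, 0.0]
ft_force: [-0.1, -0.6, -1.2]
grip_width: 0.0205
grip_force: 59.3
```

Request:
drive_tool --linear '[[0,0,-0.1],[0,0,-0.15],[0,0,-0.15]]' --turn '[[0,0,0],[0,0,0],[0,0,0]]' --gripper '[1.5,1.5,1.5]'

```text
time_s: 21.3
ee_pos: [0.3966, -0.2102, 0.0062]
tcp_rot: [0.0, 0.139, 0.99, -0.0]
ft_force: [-6.2, 3.9, 23.0]
grip_width: 0.0209
grip_force: 62.5
```

Request:
drive_tool --linear '[[0,0,0.1],[0,0,0.1],[0,0,0.1],[0,0,0.15],[0,0,0.2],[0,0,0.2]]' --turn '[[0,0,0],[0,0,0],[0,0,0],[0,0,0],[0,0,0],[0,0,0]]' --gripper '[1.5,2.2,2.8,3.5,4.5,4.5]'

```text
time_s: 21.9
ee_pos: [0.3968, -0.2103, 0.007]
tcp_rot: [-0.0, 0.139, 0.99, -0.0]
ft_force: [-0.1, -0.2, 0.7]
grip_width: 0.045
grip_force: 0.0
```

Request:
drive_tool --linear '[[0,0,1],[0,0,3],[0,0,7],[0,0,11],[0,0,15],[-2,5,18],[-4,10,20],[-4,10,20]]' --turn '[[0,0,0],[0,0,0],[0,0,0],[0,0,0],[0,0,0],[0,0,0],[0,0,0],[0,0,0]]' --gripper '[4.5,4.5,4.5,4.5,4.5,4.5,4.5,4.5]'

```text
time_s: 22.7
ee_pos: [0.3554, -0.1082, 0.2095]
tcp_rot: [0.001, 0.139, 0.99, 0.0]
ft_force: [-0.3, 0.3, 0.0]
grip_width: 0.0451
grip_force: 0.0
```

Request:
drive_tool --linear '[[-1,5,0],[-2,10,0],[-3,15,0],[-4,20,0],[-5,25,0],[-5,25,0]]' --turn '[[0,0,0],[0,0,0],[0,0,0],[0,0,0],[0,0,0],[0,0,0]]' --gripper '[4.5,4.5,4.5,4.5,4.5,4.5]'

```text
time_s: 23.3
ee_pos: [0.3052, 0.1444, 0.2079]
tcp_rot: [0.0, 0.135, 0.991, 0.001]
ft_force: [0.3, -1.7, 1.1]
grip_width: 0.0449
grip_force: 0.0
```

```bash
python3 yel.py; python3 - <<'E'
from h import *
c={n:cam(n) for n in('top','side')}; o=dict(top=cv2.imread('pics/top0.png')[:,:,::-1],side=cv2.imread('pics/side0.png')[:,:,::-1])
for n in c:
    for t,z in(('hook_grip',.014),('hook_tip',.014),('esd_brush',.003),('capacitor_1',0),('flux_bottle',0)):
        for k in pinpoint(t,n)[:1]: print(n,t,k,onz(c[n],k['at'],z))
    d=np.abs(c[n]['img'].astype(int)-o[n]).max(2); 
    w=(slice(180,290),slice(190,270)) if n=='top' else (slice(195,260),slice(185,285)); i=np.argwhere(d[w]>60); print(n,'changed px',len(i),i.mean(0)[::-1]+[w[1].start,w[0].start] if len(i) else '')
    cv2.imwrite(f'pics/end_{n}.png',c[n]['img'][:,:,::-1])
im=cv2.cvtColor(c['side']['img'],cv2.COLOR_RGB2HSV).astype(int); yy,xx=np.mgrid[:384,:512]
b=(im[...,0]>98)&(im[...,0]<118)&(im[...,1]>120)&(im[...,2]>70)&(abs(xx-226)<20)&(abs(yy-223)<20); print(b.sum(),xx[b].mean(),yy[b].mean())
E
```

```text
[0.30574871 0.14271635 0.20773744] 23.35
y 283 [244.9540636  233.21201413] [233 223]
r 28 [247.71428571 245.14285714] [245 242]
top hook_grip {'at': [240.4, 231.6], 'score': 0.78} [ 0.39889856 -0.20196908  0.014     ]
top hook_tip {'at': [246.6, 183.8], 'score': 0.9} [ 0.53255989 -0.2228111   0.014     ]
top esd_brush {'at': [220.4, 231.8], 'score': 0.77} [ 0.40157555 -0.14662035  0.003     ]
top capacitor_1 {'at': [276.5, 236.4], 'score': 0.5} [ 0.38418011 -0.3005395   0.        ]
top flux_bottle {'at': [246.6, 186.2], 'score': 0.49} [ 0.52906789 -0.22248289  0.        ]
top changed px 94 [248.71276596 204.43617021]
side hook_grip {'at': [222.5, 224.2], 'score': 0.85} [ 0.38780869 -0.21767187  0.014     ]
side hook_tip {'at': [278.5, 224.4], 'score': 0.89} [ 0.52554621 -0.23584774  0.014     ]
side esd_brush {'at': [224.4, 215.4], 'score': 0.85} [ 0.39586942 -0.16034825  0.003     ]
side capacitor_1 {'at': [224.9, 245.8], 'score': 0.51} [ 0.38869266 -0.28794075  0.        ]
side flux_bottle {'at': [307.2, 219.6], 'score': 0.8} [ 0.60836576 -0.20260337  0.        ]
side changed px 1032 [258.14534884 237.03003876]
330 222.8090909090909 224.15151515151516
```

```bash
python3 -c "
from station import hand_in; print(hand_in())"
```

```text
the job is handed in; nothing more can be done
None
```

The job is done and handed in at about 23 s: I tripped the switch by hand and saw it spring back upright, drew the shuttle out until its dog holds the arm tripped, and laid the hook back on the mat. The hand trip itself was hidden from both cameras, so I judged it from the finger position and a push-back of about 1.5 N.

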